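# Check a hotplate's coating with a hand gauge

### The arm

A 6-joint arm with a two-finger parallel gripper is mounted at the origin on the work surface. World frame = base frame: x ahead of the robot, y to its left, z up, the work surface at z = 0. Lengths are in m, angles in rad, forces in N, time in s.
With the tool pointing down it reaches from about 0.25 to 0.775 m from the base axis. Payload 8.9 kg.
Tool frame: the origin (TCP) lies on the centre line of the jaws, within the pads' length; the fingertips stand 17 mm ahead of it and the grasp point (between the pads) lies 2 mm behind it; y points along the fingers, x is the direction in which the jaws open and shut, and the axes are right-handed (so a half turn about y gives the same grasp; the last joint's range is limited). The gripper opens to 85 mm and grips with 20 to 120 N. Pads are 22 mm wide; open, the fingers measure 114 mm over their backs; the gripper's body (76 mm by 85 mm) begins 54 mm behind the grasp point. The pads swing forward as they close: fully open they stand 13 mm farther back than shut.
Start: joints at [-1.273, 0.291, -0.153, 1.127, 0, 1.431], TCP at [0.222, -0.476, 0.248] pointing down, gripper open.
Joint ranges: [-2.52, 2.52], [-0.91, 1.74], [-1.3, 1.37], [-1.96, 2.02], [-1.52, 1.47], [-3.14, 3.14]. Speed limits (rad/s): [2.22, 2.22, 2.79, 3.14, 3.14, 3.14].

### API

Orientations are given as a unit quaternion [x, y, z, w].
In Python, from station import robot, imaging gives the robot as it stands.
- The arm moves only by the tool drive_tool, never from a script. Its argument "plan" is a list of rows, each an object with "grip": the finger opening in mm, from 0 to 85.4; "xyz": the shift along the tool's x, y, z in units of 25 mm (1.0 is 25 mm), a list of three; "twist": the turn, a rotation vector about the tool's x, y, z in units of 5 degrees (1.0 is 5 degrees), a list of three. A call has 1 to 10 rows; each row is the pose to reach, as a shift and turn from the pose commanded when the call began, along the tool's axes at that moment; what a row does not reach only later rows make up. A row lasts 1/10 s, in which the tool goes at most 50 mm and 8.59 degrees, less where a joint would pass 70% of its speed; a pose out of reach is approached as far as the arm can. A call with a gripper value outside its range is refused whole. The fingers move at their own pace and stop on an object; the grip force is fixed at half the most. Time passes only in rows, so rows that repeat a pose let the fingers close. It gives the time, the measured TCP pose, the force and the opening at its end, in the units of the state.
- robot.sense(): the state, without advancing time (a new reading comes with each control period).
- imaging.get_image(name): name is "scene" or "top"; returns a dict with "img" (420x560x3 uint8, red, green, blue), "intrinsics" (3x3 intrinsics, pixels), "dist_coeffs" ([k1, k2, p1, p2, k3] as OpenCV has them; the pictures are not rectified), "R" (3x3) and "t" (3): a world point X has camera coordinates R X + t. Camera axes: x right, y down, z forward; pixel columns grow to the right and rows downward; lengths in m; the calibration is good to about 2 mm. A picture is of the moment at which its call begins. There is no depth.
- robot.close_job(): hands the job in, once; it reports no verdict.
Trained networks look in the newest picture that a camera, given by its name, has taken for a name from the list of things; names that differ only in an ending like _2 or _b are one class to them, and where a whole thing is asked for, a point or a joint stands for the part that bears it (a point fixed in the world has none). Each returns a list of dicts, best first, with "score" (0 to 1); they miss things now and then, are a little off and sometimes report something else, mostly with a low value. They report only what shows in the picture. A call takes as long as a camera call. They do not tell look-alikes from the thing itself.
- imaging.silhouettes(camera, name): "region" (420x560 bool, what is visible of it) and "point" ([column, row] in pixels, amid what is visible of it).
The state is a dict: "time": time; "joints": joint angles; "joint_velocities": joint speeds; "tau": joint torques, N m; "eef_pos": TCP position; "eef_rot": TCP orientation; "force": force on the tool from outside, world axes, zero at the start; "ft_torque": the same for the moment, N m; "grip_width": finger opening in m.
Only numpy, scipy, OpenCV 4.12 (cv2) and the standard library are available. Lean on these libraries where they do the work, as an engineer would, in place of code of your own. Each camera call takes 0.05 s, during which the arm holds its last target. There are 200 camera calls.

### The job

Check the coating of the switched-off hotplate: lift the steel beaker off it by its handle and stand it upright, wholly on the round cork mat, let go of it, then take the yellow coating gauge out of its dock and hold it upright with its sprung nose inside the blue ring in the middle of the plate, pressing lightly so that the nose is about half way in. Finish while holding the gauge there: keep it in the gripper and pressed on the spot. Set the beaker down rather than drop it, do not press hard on the plate, and leave the bottle, the wipes carton and the tube rack alone.

Things in the scene. Friction and masses are not known exactly. Their poses are not given: they have to be found in the camera images.
- hotplate: White laboratory hotplate, fixed, switched off, cold; origin on the bench under the centre of its plate. Housing 165 mm wide (y), from 143 mm in front of the origin (-x; sloping panel with two black knobs, up to 75 mm high) to 101 mm behind it. On top a white coated plate 150 x 150 mm, its level upper face 95 mm above the bench. Yaw varies.
- ring (a point): Centre of the blue printed ring (26 mm inside, 32 mm outside diameter, dot in the middle) at the centre of the plate, on its upper face; z up. At the start the beaker stands over it.
- beaker: Empty stainless-steel beaker, about 0.26 kg, 90 mm outside diameter, 105 mm high, 3 mm wall, standing upright on the hotplate, roughly over the ring; origin at the centre of its underside, z up. Its handle points along its own -x.
- beaker_center (a point): Centre of the beaker, on its axis, half-way up (52.5 mm above its underside).
- beaker_handle: The beaker's steel strap handle, a square D, 16 mm wide (its y), 6 mm thick; axes as the beaker's. Origin = place to grip: 72 mm from the beaker's axis, 88 mm above its underside. Level upper bar from the wall to 86 mm from the axis, top 97 mm above the underside; upright bar 80 to 86 mm from the axis, down to 37 mm. Pinch the 16 mm width from above, fingers closing along y.
- mat: Round cork mat on the bench, fixed, 160 mm in diameter, 6 mm thick; origin at the centre of its underside. It lies to the left or to the right of the hotplate, the dock on the other side.
- dock: Grey bench dock of the gauge, fixed, weighted foot 100 x 86 x 12 mm, upright pocket 42 x 48 mm outside with its rim 85 mm above the bench; origin at the centre of its underside. The gauge stands in it with 2 mm play all round, 40 mm deep in the pocket, and comes out straight up.
- gauge: Yellow stick-shaped coating gauge, 0.17 kg, upright in the dock. Origin at the tip of its unpressed nose, on its long axis; z up along the gauge. Body 26 mm (x, display on -x face) by 32 mm (y), 30 to 155 mm above the origin; below, a black 17 mm snout down to 13 mm with the sprung nose. In the dock the origin is 15 mm above the bench; the pocket hides the gauge up to 70 mm above its origin.
- gauge_grip (a point): Place to grip the gauge: on its long axis, 130 mm above the nose tip and 25 mm below its top; axes as the gauge's. Take it from above across the 32 mm width (fingers closing along y) or the 26 mm depth (along x).
- nose_tip (a point): Middle of the flat end, 12 mm in diameter, of the gauge's steel nose; moves with the nose.
- nose (a joint): How far the sprung nose is pushed into the gauge, m: 0 free, 0.010 at its stop. About 1.05 N starts it moving, 2.8 N pushes it half way (0.005), 4.5 N to the stop.
- bottle: Bystander: closed amber bottle with blue cap, 70 mm diameter, 150 mm high, beyond the hotplate to one side; origin at the centre of its underside. Leave it alone.
- wipes: Bystander: green wipes carton with a white band, 115 x 120 x 85 mm high, beyond the hotplate to one side; origin at the centre of its underside. Leave it alone.
- tube_rack: Bystander: blue rack of capped tubes, 180 x 66 mm, 118 mm high, at the far left; origin at the centre of its underside, long side along its x. Leave it alone.
There are look-alikes about, which are no part of the job. Of the things like the gauge, leave any that is green; of the rest the smaller one is meant.

How it is judged:
On the way, in this order (a step that is already met when the one before it is completed fails the run):
1. The beaker is lifted clear of the hotplate, gripped by its handle (height (world z) of beaker_center above 0.16 m and contact force between the fingers and beaker_handle above 1 N and contact force between beaker and hotplate below 0.05 N), for 0.1 s.
2. The beaker stands upright on the cork mat, let go (horizontal distance between beaker and mat below 0.035 m and height (world z) of beaker below 0.01 m and angle between beaker's own z axis and vertical below 0.08 rad and contact force between beaker and mat above 0.5 N and contact force between the fingers and beaker below 0.05 N and linear speed of beaker below 0.02 m/s), for 0.2 s.
3. The gauge is lifted out of its dock by the gripper (height (world z) of nose_tip above 0.088 m and contact force between the fingers and gauge above 1 N and contact force between gauge and dock below 0.05 N), for 0.1 s.
At the end, for the whole second after the job is handed in: The gripper alone holds the gauge, still and upright within 0.10 rad, nose within 7.5 mm of the ring's centre, pushed in 2.2 to 8 of its 10 mm, pressing the plate with 1 to 6 N. The beaker stands let go, upright, on the cork mat, within 35 mm of its centre (horizontal distance between nose_tip and ring below 0.0075 m and angle between gauge's own z axis and vertical below 0.1 rad and value of joint nose between 0.0022 and 0.008 m and contact force between gauge and hotplate between 1 and 6 N and contact force between the fingers and gauge above 2 N and linear speed of each of gauge, beaker below 0.02 m/s and contact force between gauge and dock below 0.05 N and contact force between each of gauge, the fingers, the arm and beaker below 0.05 N and horizontal distance between beaker and mat below 0.035 m and height (world z) of beaker below 0.01 m and angle between beaker's own z axis and vertical below 0.08 rad); the arm keeps its last pose, push and grip.
It fails at once if The beaker is dropped (falls free faster than 0.4 m/s, about 8 mm) (linear speed of beaker above 0.4 m/s and contact force between the fingers and beaker below 0.05 N).
It fails at once if The gauge is pressed hard on the hotplate (over 15 N) (contact force between gauge and hotplate above 15 N).
It fails at once if The bottle is moved by more than 20 mm or tipped (distance of bottle from where it was at the start of the episode above 0.02 m or angle between bottle's own z axis and vertical above 0.25 rad).
It fails at once if The wipes carton is moved by more than 20 mm or tipped (distance of wipes from where it was at the start of the episode above 0.02 m or angle between wipes's own z axis and vertical above 0.25 rad).
It fails at once if The tube rack is moved by more than 20 mm or tipped (distance of tube_rack from where it was at the start of the episode above 0.02 m or angle between tube_rack's own z axis and vertical above 0.25 rad).
It also fails if it takes over 58 s, if anything falls off the work surface, if the arm or the gripper's body presses on something with over 40 N, if the wrist force passes 120 N, or if a joint passes its speed limit or range.

## Working session

There is one attempt and no reset: what is moved stays moved. The work goes in short steps, Python scripts to look and compute and a tool call to move; the robot and the scene stay as the last step left them, time stands still between calls to the robot, and variables do not carry over. Pictures are saved under pics/ and viewed, about 8 in all and at most 12, crops included, and the job is handed in when it is done.

Besides the shell and the picture viewer there is one more tool, called in YAML: its name, and indented under it one key for each argument. drive_tool: Moves the arm, as the interface text tells. Its arguments: {"type":"object","properties":{"plan":{"type":"array","items":{"type":"object","properties":{"grip":{"type":"number"},"xyz":{"type":"array","items":{"type":"number"}},"twist":{"type":"array","items":{"type":"number"}}}}}},"required":["plan"]}

```bash
mkdir -p pics
cat > h.py <<'E'
import numpy as np, cv2
from station import robot, imaging
def cam(n):
    d=imaging.get_image(n); return d
def ray(d,px):
    p=cv2.undistortPoints(np.array([[px]],float),np.array(d["intrinsics"]),np.array(d["dist_coeffs"]))[0,0]
    R=np.array(d["R"]);t=np.array(d["t"])
    return -R.T@t, R.T@np.array([p[0],p[1],1])
def atz(d,px,z):
    c,v=ray(d,px); return c+v*(z-c[2])/v[2]
def proj(d,X):
    R=np.array(d["R"]);r,_=cv2.Rodrigues(R)
    return cv2.projectPoints(np.array(X,float).reshape(-1,3),r,np.array(d["t"],float),np.array(d["intrinsics"]),np.array(d["dist_coeffs"]))[0][:,0]
E
python3 - <<'E'
from h import *
D={n:cam(n) for n in("scene","top")}
for n,d in D.items():
    cv2.imwrite(f"pics/{n}0.png",d["img"][:,:,::-1])
    print(n,ray(d,(280,210)))
    for k in("hotplate","beaker","beaker_handle","mat","dock","gauge","bottle","wipes","tube_rack"):
        for s in imaging.silhouettes(n,k):
            r=s["region"];ys,xs=np.nonzero(r)
            print(n,k,round(s["score"],2),np.round(s["point"],1),len(xs),(xs.min(),xs.max(),ys.min(),ys.max()) if len(xs) else "")
print(robot.sense())
E
```

```text
scene (array([ 1.37123386, -0.29470476,  0.87671741]), array([-0.66678426,  0.35703373, -0.65503764]))
scene hotplate 0.75 [230.  243.5] 4661 (np.int64(176), np.int64(280), np.int64(202), np.int64(283))
scene beaker 0.81 [225.2 197.6] 2312 (np.int64(204), np.int64(246), np.int64(168), np.int64(232))
scene beaker 0.46 [227.8 242.2] 4540 (np.int64(175), np.int64(279), np.int64(204), np.int64(284))
scene beaker 0.4 [362.5 151.3] 2544 (np.int64(335), np.int64(394), np.int64(117), np.int64(184))
scene beaker 0.17 [101.8 211.6] 365 (np.int64(89), np.int64(108), np.int64(201), np.int64(238))
scene mat 0.94 [311.4 211.3] 1976 (np.int64(282), np.int64(342), np.int64(191), np.int64(232))
scene dock 0.55 [ 98.2 256.9] 618 (np.int64(85), np.int64(137), np.int64(235), np.int64(277))
scene gauge 0.86 [117.6 251.5] 1589 (np.int64(99), np.int64(136), np.int64(217), np.int64(298))
scene gauge 0.85 [100.5 215.8] 434 (np.int64(89), np.int64(109), np.int64(200), np.int64(237))
scene gauge 0.78 [ 89.5 187.9] 485 (np.int64(82), np.int64(103), np.int64(173), np.int64(205))
scene gauge 0.49 [230.7 239.8] 45
[... 1385 characters left out ...]
int64(249))
{'time': 1.0, 'joints': array([-1.27328325e+00,  2.90677897e-01, -1.53380266e-01,  1.12672244e+00,
        3.22090685e-05,  1.43149183e+00]), 'joint_velocities': array([ 1.38170801e-04, -7.65262153e-05,  9.13469585e-04,  9.97745868e-04,
        1.62900889e-03, -3.09841433e-03]), 'tau': array([-2.54639954e-04, -5.37022841e+01,  3.31650209e+01,  1.30982713e-03,
       -2.76975024e-04,  1.80780233e-06]), 'eef_pos': array([ 0.22211651, -0.47570127,  0.24832397]), 'eef_rot': array([-0.59645492,  0.37977187, -0.37979511,  0.59646503]), 'force': array([-0.2425578 ,  0.45431176,  1.27212506]), 'ft_torque': array([-0.01048482,  0.02549169,  0.00278938]), 'grip_width': 0.08567861069549915}
```

View images.

Run:
```python
import cv2
a=cv2.imread("pics/scene0.png")[100:360,60:420];b=cv2.imread("pics/top0.png")[100:330,180:480]
cv2.imwrite("pics/s1.png",cv2.resize(a,None,fx=2.2,fy=2.2,interpolation=cv2.INTER_CUBIC))
cv2.imwrite("pics/t1.png",cv2.resize(b,None,fx=2.6,fy=2.6,interpolation=cv2.INTER_CUBIC))
```

```text
(no output)
```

View pics/s1.png

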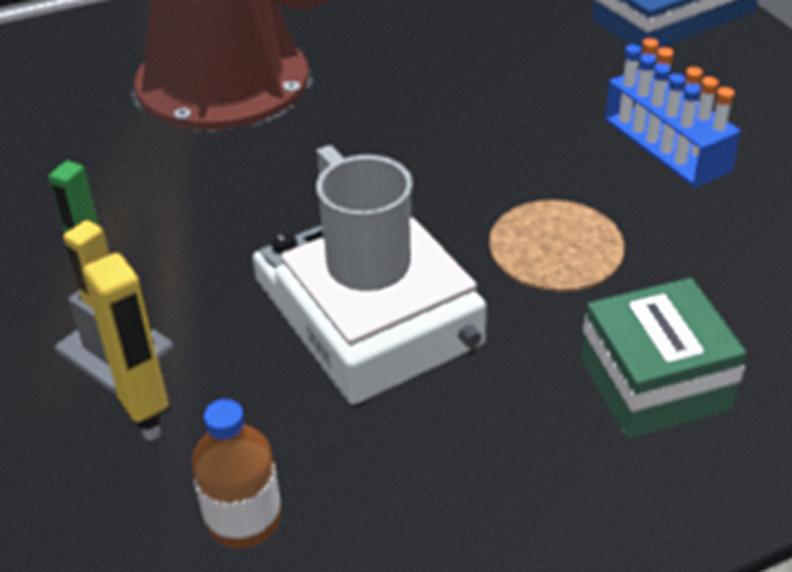

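View pics/t1.png

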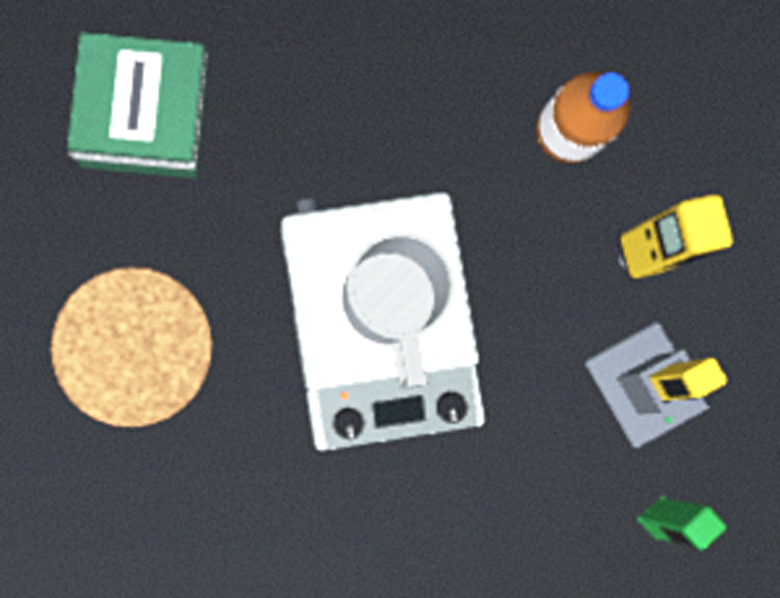

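```bash
cat > ov.py <<'E'
from h import *
def circ(x,y,z,r):
    a=np.linspace(0,2*np.pi,73); return np.c_[x+r*np.cos(a),y+r*np.sin(a),0*a+z]
def rect(x,y,z,yaw,x0,x1,y0,y1):
    c,s=np.cos(yaw),np.sin(yaw)
    return np.array([[x+c*u-s*v,y+s*u+c*v,z] for u,v in[(x0,y0),(x1,y0),(x1,y1),(x0,y1),(x0,y0)]])
def overlay(d,curves,box,f,fn):
    x0,y0,x1,y1=box
    im=cv2.resize(np.ascontiguousarray(d["img"][y0:y1,x0:x1,::-1]),None,fx=f,fy=f,interpolation=cv2.INTER_CUBIC)
    for C,col in curves:
        p=((proj(d,C)+.5-[x0,y0])*f).astype(np.int32); cv2.polylines(im,[p.reshape(-1,1,2)],False,col,1)
    cv2.imwrite(fn,im)
    return im
E
python3 - <<'E'
from ov import *
d=cam("top");s=cam("scene")
T=lambda u,v:(180+u/2.6,100+v/2.6)
h=atz(d,T(413,383),.192); print("handle end",h)
print("rim c",atz(d,T(397,290),.2))
for u,v in[(283,217),(450,194),(478,360),(308,388)]: print("plate",atz(d,T(u,v),.095))
S=lambda u,v:(60+u/2.2,100+v/2.2)
for u,v in[(285,262),(352,337),(475,285),(415,220)]: print("plateS",atz(s,S(u,v),.095))
# beaker silhouette in scene
for k in ["mat","gauge"]:
  for n,D in(("top",d),("scene",s)):
    for q in imaging.silhouettes(n,k)[:3]:
        r=q["region"].astype(np.uint8);c,_=cv2.findContours(r,0,1);c=max(c,key=len)[:,0].astype(float)
        if k=="mat":
            P=np.array([atz(D,p,.006)[:2] for p in c]).astype(np.float32); print(n,"mat",cv2.minEnclosingCircle(P),P.mean(0))
        else: print(n,"gauge",q["point"],atz(D,q["point"],.11))
# beaker fit in scene: silhouette hull of cylinder
from scipy.optimize import least_squares
q=imaging.silhouettes("scene","beaker")[0]["region"]
c,_=cv2.findContours(q.astype(np.uint8),0,1);print(len(c))
# rim: light pixels; bottom-inside in top
for n,D in(("top",d),("scene",s)):
    for q in imaging.silhouettes(n,"beaker_handle")+imaging.silhouettes(n,"beaker"):
        print(n,q["score"],q["point"])
x,y=0.5,0.06
x,y=atz(d,T(397,290),.2)[:2]
v=h[:2]-[x,y];yaw=np.arctan2(-v[1],-v[0]);print(x,y,"yaw",yaw,"len",np.hypot(*v))
cv=[(circ(x,y,.2,.045),(0,0,255)),(circ(x,y,.0955,.045),(0,0,255)),(rect(x,y,.192,yaw,-.086,-.045,-.008,.008),(0,255,0))]
a=overlay(d,cv,(280,160,380,290),5.5,"pics/ot.png");b=overlay(s,cv,(170,155,290,285),5.5,"pics/os.png")
h_=max(a.shape[0],b.shape[0]);cv2.imwrite("pics/both.png",cv2.resize(np.hstack([cv2.copyMakeBorder(i,0,h_-i.shape[0],0,0,0) for i in(a,b)]),(800,int(800*h_/(a.shape[1]+b.shape[1])))))
E
```

```text
handle end [ 0.46882046 -0.00219147  0.192     ]
rim c [0.54794188 0.00928394 0.2       ]
plate [0.63209601 0.10213244 0.095     ]
plate [ 0.65042389 -0.05718691  0.095     ]
plate [ 0.4921603  -0.07643979  0.095     ]
plate [0.47012998 0.08325549 0.095     ]
plateS [ 0.51513629 -0.07100232  0.095     ]
plateS [ 0.64620609 -0.04816619  0.095     ]
plateS [0.63128461 0.09270703 0.095     ]
plateS [0.51067079 0.07993582 0.095     ]
top mat ((0.5185896158218384, 0.2570147216320038), 0.08135855197906494) [0.5195888  0.25666955]
top mat ((0.542227566242218, 0.006018063984811306), 0.14211872220039368) [0.5411507  0.00341355]
scene mat ((0.522153377532959, 0.25866085290908813), 0.0839252769947052) [0.524301   0.25563592]
top gauge [441.9, 245.5] [ 0.47004168 -0.25921979  0.11      ]
top gauge [444.2, 301.3] [ 0.33925286 -0.2552401   0.11      ]
top gauge [439.2, 190.4] [ 0.60338366 -0.26173469  0.11      ]
scene gauge [90.8, 185.2] [ 0.30961292 -0.25475856  0.11      ]
scene gauge [119.0, 254.4] [ 0.5734346  -0.24629272  0.11      ]
scene gauge [103.3, 214.7] [ 0.43293864 -0.24965059  0.11      ]
1
top 0.53 [336.9, 235.8]
top 0.6 [333.5, 213.6]
scene 0.47 [226.1, 196.3]
scene 0.89 [223.6, 196.7]
0.5479418822256452 0.009283940605051264 yaw 0.1440311755762092 len 0.07994926140926256
```

View pics/both.png

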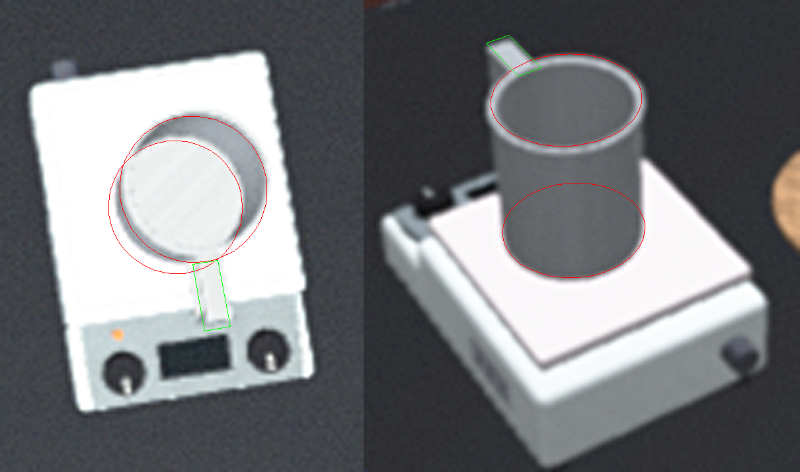

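```bash
cat > pl.py <<'E'
from h import *
from scipy.spatial.transform import Rotation as Ro
def plan(target,jaw=None):
    """shift/twist in tool units; jaw = desired world angle of tool x (mod pi)"""
    s=robot.sense();R=Ro.from_quat(s["eef_rot"]);M=R.as_matrix()
    a=np.arctan2(M[1,0],M[0,0])
    print("t",s["time"],"pos",s["eef_pos"].round(4),"jaw",round(a,3),"j",s["joints"].round(2),"F",s["force"].round(2),"w",round(s["grip_width"],4),"ydir",M[:,1].round(3))
    print("xyz",(M.T@(np.array(target)-s["eef_pos"])/.025).round(2))
    if jaw is not None:
        k=(jaw-a+np.pi/2)%np.pi-np.pi/2   # about world z
        down=np.array([0,-1.,0])           # tool y ideally points down: world z = -tool y
        xs=np.array([np.cos(a+k),np.sin(a+k),0]);ys=np.array([0,0,-1.])
        Mt=np.c_[xs,ys,np.cross(xs,ys)]
        print("twist",np.degrees(Ro.from_matrix(M.T@Mt).as_rotvec()/5).round(2),"dyaw",k)
E
python3 -c "
from pl import *
plan((0.480,-0.003,0.300),.15+np.pi/2)"
```

```text
t 1.55 pos [ 0.2221 -0.4757  0.2483] jaw -1.134 j [-1.27  0.29 -0.15  1.13 -0.    1.43] F [-0.39 -0.15 -1.2 ] w 0.0852 ydir [-0.  0. -1.]
xyz [-12.77  -2.07  17.35]
twist [ 0.    3.29 -0.  ] dyaw -0.2868626106487566
```

drive_tool:
  plan:
    - {"grip":85,"xyz":[0,-2.07,0],"twist":[0,0,0]}
    - {"grip":85,"xyz":[-1.28,-2.07,1.73],"twist":[0,0.3,0]}
    - {"grip":85,"xyz":[-12.77,-2.07,17.35],"twist":[0,3.29,0]}
    - {"grip":85,"xyz":[-12.77,-2.07,17.35],"twist":[0,3.29,0]}
    - {"grip":85,"xyz":[-12.77,-2.07,17.35],"twist":[0,3.29,0]}
    - {"grip":85,"xyz":[-12.77,-2.07,17.35],"twist":[0,3.29,0]}
    - {"grip":85,"xyz":[-12.77,-2.07,17.35],"twist":[0,3.29,0]}
    - {"grip":85,"xyz":[-12.77,-2.07,17.35],"twist":[0,3.29,0]}
    - {"grip":85,"xyz":[-12.77,-2.07,17.35],"twist":[0,3.29,0]}
    - {"grip":85,"xyz":[-12.77,-2.07,17.35],"twist":[0,3.29,0]}

```text
time: 2.55
eef_pos: [0.437, -0.0811, 0.3004]
eef_rot: [-0.536, 0.461, -0.462, 0.536]
force: [0.6, -1.2, -1.0]
grip_width: 0.0848
```

```bash
python3 -c "
from pl import *
plan((0.480,-0.003,0.300),.15+np.pi/2)"
```

```text
t 2.55 pos [ 0.437  -0.0811  0.3004] jaw -1.421 j [-0.35  0.11 -0.25  1.21 -0.    2.64] F [ 0.58 -1.21 -1.04] w 0.0848 ydir [ 0.001 -0.    -1.   ]
xyz [-2.83  0.01  2.17]
twist [-0.01 -0.    0.01] dyaw 0.0003796335953296648
```

drive_tool:
  plan:
    - {"grip":85,"xyz":[-2.83,0,2.17],"twist":[0,-17,0]}
    - {"grip":85,"xyz":[-2.83,0,2.17],"twist":[0,-17,0]}
    - {"grip":85,"xyz":[-2.83,0,2.17],"twist":[0,-17,0]}
    - {"grip":85,"xyz":[-2.83,0,2.17],"twist":[0,-17,0]}
    - {"grip":85,"xyz":[-2.83,0,2.17],"twist":[0,-17,0]}
    - {"grip":85,"xyz":[-2.83,0,2.17],"twist":[0,-17,0]}
    - {"grip":85,"xyz":[-2.83,0,2.17],"twist":[0,-17,0]}
    - {"grip":85,"xyz":[-2.83,0,2.17],"twist":[0,-17,0]}
    - {"grip":85,"xyz":[-2.83,0,2.17],"twist":[0,-17,0]}
    - {"grip":85,"xyz":[-2.83,0,2.17],"twist":[0,-17,0]}

```text
time: 3.55
eef_pos: [0.4794, -0.005, 0.3001]
eef_rot: [0.707, 0.024, -0.024, -0.707]
force: [0.6, 0.3, 0.6]
grip_width: 0.0849
```

drive_tool:
  plan:
    - {"grip":85,"xyz":[0,0,0],"twist":[0,-19,0]}
    - {"grip":85,"xyz":[0,0,0],"twist":[0,-19,0]}
    - {"grip":85,"xyz":[0,0,0],"twist":[0,-19,0]}
    - {"grip":85,"xyz":[0,0,0],"twist":[0,-19,0]}
    - {"grip":85,"xyz":[0,0,0],"twist":[0,-19,0]}
    - {"grip":85,"xyz":[0,0,0],"twist":[0,-19,0]}
    - {"grip":85,"xyz":[0,0,0],"twist":[0,-19,0]}
    - {"grip":85,"xyz":[0,0,0],"twist":[0,-19,0]}
    - {"grip":85,"xyz":[0,0,0],"twist":[0,-19,0]}
    - {"grip":85,"xyz":[0,0,0],"twist":[0,-19,0]}

```text
time: 4.55
eef_pos: [0.4795, -0.005, 0.3001]
eef_rot: [0.501, 0.499, -0.499, -0.501]
force: [-0.1, -1.0, 0.3]
grip_width: 0.0853
```

```bash
python3 -c "
from pl import *
plan((0.480,-0.003,0.180),.15+np.pi/2)"
```

```text
t 4.55 pos [ 0.4795 -0.005   0.3001] jaw 1.569 j [-0.16  0.18 -0.16  1.23  0.   -0.16] F [-0.12 -1.    0.28] w 0.0853 ydir [ 0. -0. -1.]
xyz [ 0.08  4.8  -0.02]
twist [ 0.   -1.74 -0.  ] dyaw 0.15215993647675563
```

drive_tool:
  plan:
    - {"grip":85,"xyz":[0.04,1.5,0],"twist":[0,-1.74,0]}
    - {"grip":85,"xyz":[0.04,3,0],"twist":[0,-1.74,0]}
    - {"grip":85,"xyz":[0.04,4,0],"twist":[0,-1.74,0]}
    - {"grip":85,"xyz":[0.04,4.8,0],"twist":[0,-1.74,0]}
    - {"grip":85,"xyz":[0.04,4.8,0],"twist":[0,-1.74,0]}

```text
time: 5.05
eef_pos: [0.4777, -0.0037, 0.1779]
eef_rot: [-0.462, -0.534, 0.535, 0.464]
force: [-0.1, 0.7, 0.1]
grip_width: 0.0851
```

Run:
```python
from pl import *
plan((0.480,-0.004,0.180),.15+np.pi/2)
from ov import *
s=cam("scene");d=cam("top")
a=cv2.resize(s["img"][110:270,160:300,::-1],None,fx=3.5,fy=3.5,interpolation=2);b=cv2.resize(d["img"][160:290,270:370,::-1],None,fx=3.1,fy=4.308,interpolation=2)
b=cv2.resize(b,(310,560));cv2.imwrite("pics/g1.png",np.hstack([a,b]))
```

```text
t 5.05 pos [ 0.4777 -0.0037  0.1779] jaw 1.714 j [-0.16  0.26 -0.39  0.92 -0.   -0.3 ] F [-0.12  0.68  0.08] w 0.0851 ydir [-0.004  0.001 -1.   ]
xyz [-0.02 -0.09 -0.09]
twist [-0.05 -0.08  0.02] dyaw 0.006597333438654651
```

View pics/g1.png

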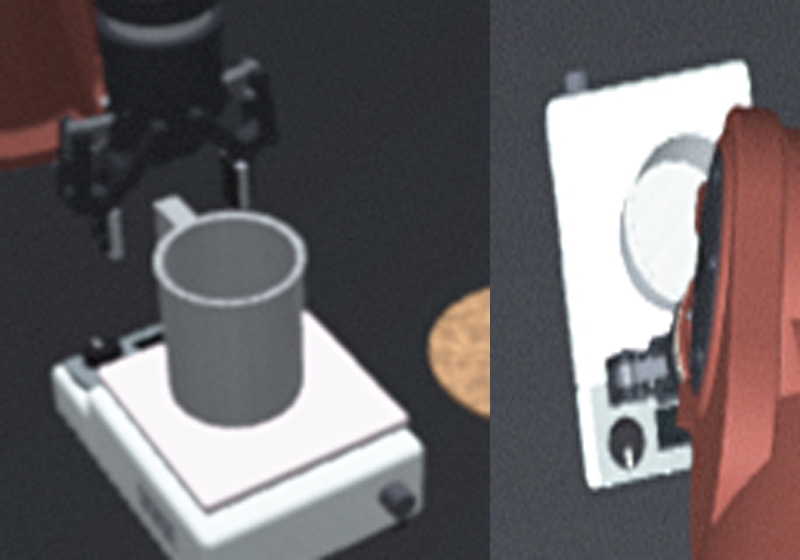

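The handle (crop 175,212) lies between the two open fingers (115,235 and 240,185), so I'm closing the gripper.

drive_tool:
  plan:
    - {"grip":10,"xyz":[0,0,0],"twist":[0,0,0]}
    - {"grip":10,"xyz":[0,0,0],"twist":[0,0,0]}
    - {"grip":10,"xyz":[0,0,0],"twist":[0,0,0]}
    - {"grip":10,"xyz":[0,0,0],"twist":[0,0,0]}
    - {"grip":10,"xyz":[0,0,0],"twist":[0,0,0]}
    - {"grip":10,"xyz":[0,0,0],"twist":[0,0,0]}
    - {"grip":10,"xyz":[0,0,0],"twist":[0,0,0]}
    - {"grip":10,"xyz":[0,0,0],"twist":[0,0,0]}

```text
time: 5.95
eef_pos: [0.4796, -0.0041, 0.1803]
eef_rot: [0.463, 0.535, -0.534, -0.463]
force: [-1.6, 0.0, 5.9]
grip_width: 0.0147
```

drive_tool:
  plan:
    - {"grip":5,"xyz":[0,-0.3,0],"twist":[0,0,0]}
    - {"grip":5,"xyz":[0,-0.7,0],"twist":[0,0,0]}
    - {"grip":5,"xyz":[0,-1.2,0],"twist":[0,0,0]}
    - {"grip":5,"xyz":[0,-1.8,0],"twist":[0,0,0]}
    - {"grip":5,"xyz":[0,-2.4,0],"twist":[0,0,0]}
    - {"grip":5,"xyz":[0,-2.8,0],"twist":[0,0,0]}
    - {"grip":5,"xyz":[0,-2.8,0],"twist":[0,0,0]}

```text
time: 6.65
eef_pos: [0.4802, -0.0041, 0.2514]
eef_rot: [0.464, 0.535, -0.534, -0.462]
force: [0.3, -0.8, -2.4]
grip_width: 0.0149
```

Run:
```python
from pl import *
from ov import *
plan((0.480,-0.004,0.180),.15+np.pi/2)
s=cam("scene");e=robot.sense()["eef_pos"]
M=Ro.from_quat(robot.sense()["eef_rot"]).as_matrix();a=np.arctan2(M[1,0],M[0,0])-np.pi/2
u=np.array([np.cos(a),np.sin(a)]);c=e[:2]+.072*u;z=e[2]-.086
cv=[(circ(*c,z,.045),(0,0,255)),(circ(*c,z+.105,.045),(0,0,255))]
overlay(s,cv,(160,90,300,260),3.5,"pics/g2.png")
```

```text
t 6.65 pos [ 0.4802 -0.0041  0.2514] jaw 1.714 j [-0.16  0.2  -0.26  1.1  -0.   -0.3 ] F [ 0.27 -0.8  -2.41] w 0.0149 ydir [ 0.002 -0.    -1.   ]
xyz [0.01 2.86 0.01]
twist [ 0.02 -0.07 -0.01] dyaw 0.006491995174377596
```

View pics/g2.png

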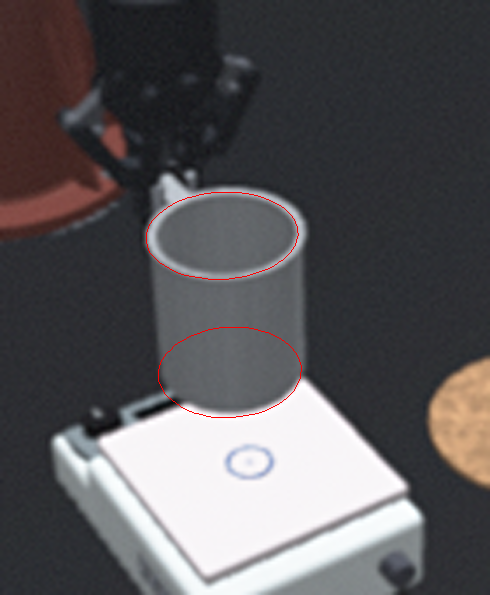

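The beaker hangs level from its handle (rim at crop 227,233), about 3 mm to the right of the model. The ring is now visible at crop 249,462. Next I carry the beaker to the mat.

```bash
python3 -c "
from pl import *
plan((0.449,0.2445,0.2514),1.714)"
```

```text
t 6.7 pos [ 0.4797 -0.0041  0.2505] jaw 1.714 j [-0.16  0.2  -0.26  1.1  -0.   -0.3 ] F [ 0.89 -0.36 -2.79] w 0.0148 ydir [ 0.001 -0.    -1.   ]
xyz [10.02 -0.04 -0.21]
twist [ 0.01  0.   -0.  ] dyaw -0.00028851681966401976
```

drive_tool:
  plan:
    - {"grip":5,"xyz":[0.4,0,0],"twist":[0,0,0]}
    - {"grip":5,"xyz":[1.2,0,-0.02],"twist":[0,0,0]}
    - {"grip":5,"xyz":[2.4,0,-0.05],"twist":[0,0,0]}
    - {"grip":5,"xyz":[3.7,0,-0.08],"twist":[0,0,0]}
    - {"grip":5,"xyz":[5.0,0,-0.1],"twist":[0,0,0]}
    - {"grip":5,"xyz":[6.3,0,-0.13],"twist":[0,0,0]}
    - {"grip":5,"xyz":[7.6,0,-0.16],"twist":[0,0,0]}
    - {"grip":5,"xyz":[8.8,0,-0.19],"twist":[0,0,0]}
    - {"grip":5,"xyz":[9.6,0,-0.2],"twist":[0,0,0]}
    - {"grip":5,"xyz":[10.0,0,-0.21],"twist":[0,0,0]}

```text
time: 7.7
eef_pos: [0.4477, 0.2461, 0.2492]
eef_rot: [-0.462, -0.535, 0.535, 0.463]
force: [0.7, -0.8, -2.8]
grip_width: 0.0148
```

drive_tool:
  plan:
    - {"grip":5,"xyz":[0,0.3,0],"twist":[0,0,0]}
    - {"grip":5,"xyz":[0,1.0,0],"twist":[0,0,0]}
    - {"grip":5,"xyz":[0,2.0,0],"twist":[0,0,0]}
    - {"grip":5,"xyz":[0,3.0,0],"twist":[0,0,0]}
    - {"grip":5,"xyz":[0,4.0,0],"twist":[0,0,0]}
    - {"grip":5,"xyz":[0,4.8,0],"twist":[0,0,0]}
    - {"grip":5,"xyz":[0,5.3,0],"twist":[0,0,0]}
    - {"grip":5,"xyz":[0,5.5,0],"twist":[0,0,0]}
    - {"grip":5,"xyz":[0,5.5,0],"twist":[0,0,0]}

```text
time: 8.6
eef_pos: [0.4484, 0.2432, 0.1118]
eef_rot: [-0.463, -0.534, 0.535, 0.463]
force: [0.3, 1.0, -1.9]
grip_width: 0.0153
```

Run:
```python
from pl import *
from ov import *
plan((0.449,0.2445,0.098),1.714)
s=cam("scene");e=robot.sense()["eef_pos"]
M=Ro.from_quat(robot.sense()["eef_rot"]).as_matrix();a=np.arctan2(M[1,0],M[0,0])-np.pi/2
u=np.array([np.cos(a),np.sin(a)]);c=e[:2]+.072*u;z=e[2]-.086
print(c,z)
cv=[(circ(*c,z,.045),(0,0,255)),(circ(*c,z+.105,.045),(0,0,255)),(circ(.52,.2575,.006,.08),(0,255,0))]
overlay(s,cv,(240,100,380,260),3.5,"pics/g3.png")
# ring in scene (if unobstructed): blue pixels near plate
for n in("scene","top"):
    D=cam(n);im=D["img"].astype(int);b=(im[:,:,2]-im[:,:,0])
    p=proj(D,[[.575,.012,.095]])[0];print(n,"guess",p)
    Y,X=np.mgrid[:420,:560];m=(b>12)&(np.hypot(X-p[0],Y-p[1])<25)
    if m.sum()>5:
        q=np.array([atz(D,(x,y),.095)[:2] for y,x in zip(*np.nonzero(m))]).astype(np.float32)
        w=b[m];print(n,m.sum(),"mean",np.average(q,axis=0,weights=w),"circ",cv2.minEnclosingCircle(q))
```

```text
t 8.6 pos [0.4484 0.2432 0.1118] jaw 1.713 j [ 0.35  0.39 -0.4   0.78 -0.    0.21] F [ 0.34  1.   -1.94] w 0.0153 ydir [-0.002 -0.001 -1.   ]
xyz [ 0.05  0.55 -0.03]
twist [-0.02 -0.01 -0.01] dyaw 0.0006978595924056474
[0.52018544 0.25384491] 0.026491932516917366
scene guess [232.97556751 224.60844534]
scene 60 mean [0.56431973 0.01186703] circ ((0.597739040851593, 0.01035572774708271), 0.0507737398147583)
top guess [326.23373237 205.5591395 ]
top 52 mean [0.56470336 0.01229501] circ ((0.5643815398216248, 0.010878507047891617), 0.015997985377907753)
```

View pics/g3.png

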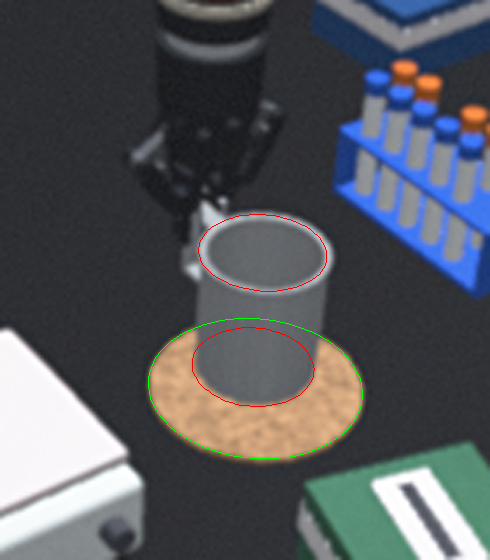

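drive_tool:
  plan:
    - {"grip":5,"xyz":[0,0.3,0],"twist":[0,0,0]}
    - {"grip":5,"xyz":[0,0.55,0],"twist":[0,0,0]}
    - {"grip":5,"xyz":[0,0.65,0],"twist":[0,0,0]}
    - {"grip":5,"xyz":[0,0.72,0],"twist":[0,0,0]}
    - {"grip":5,"xyz":[0,0.75,0],"twist":[0,0,0]}
    - {"grip":5,"xyz":[0,0.75,0],"twist":[0,0,0]}

```text
time: 9.35
eef_pos: [0.4489, 0.2442, 0.0938]
eef_rot: [-0.463, -0.535, 0.535, 0.463]
force: [0.7, -0.0, -3.0]
grip_width: 0.0152
```

drive_tool:
  plan:
    - {"grip":5,"xyz":[0,0.04,0],"twist":[0,0,0]}
    - {"grip":5,"xyz":[0,0.08,0],"twist":[0,0,0]}
    - {"grip":5,"xyz":[0,0.08,0],"twist":[0,0,0]}

```text
time: 9.65
eef_pos: [0.449, 0.2442, 0.0918]
eef_rot: [0.463, 0.535, -0.534, -0.463]
force: [-0.6, 0.4, -3.1]
grip_width: 0.0146
```

drive_tool:
  plan:
    - {"grip":5,"xyz":[0,0.04,0],"twist":[0,0,0]}
    - {"grip":5,"xyz":[0,0.08,0],"twist":[0,0,0]}
    - {"grip":5,"xyz":[0,0.08,0],"twist":[0,0,0]}

```text
time: 9.95
eef_pos: [0.4489, 0.2442, 0.0912]
eef_rot: [0.463, 0.535, -0.534, -0.463]
force: [-6.7, -3.4, 17.7]
grip_width: 0.0147
```

drive_tool:
  plan:
    - {"grip":5,"xyz":[0,-0.04,0],"twist":[0,0,0]}
    - {"grip":5,"xyz":[0,-0.04,0],"twist":[0,0,0]}

```text
time: 10.15
eef_pos: [0.449, 0.2442, 0.0913]
eef_rot: [0.463, 0.535, -0.534, -0.463]
force: [-2.2, -1.3, 7.8]
grip_width: 0.0148
```

drive_tool:
  plan:
    - {"grip":40,"xyz":[0,-0.04,0],"twist":[0,0,0]}
    - {"grip":70,"xyz":[0,-0.04,0],"twist":[0,0,0]}
    - {"grip":70,"xyz":[0,-0.04,0],"twist":[0,0,0]}
    - {"grip":70,"xyz":[0,-0.04,0],"twist":[0,0,0]}
    - {"grip":70,"xyz":[0,-0.04,0],"twist":[0,0,0]}
    - {"grip":70,"xyz":[0,-0.04,0],"twist":[0,0,0]}
    - {"grip":70,"xyz":[0,-0.04,0],"twist":[0,0,0]}
    - {"grip":70,"xyz":[0,-0.04,0],"twist":[0,0,0]}

```text
time: 10.95
eef_pos: [0.4489, 0.2442, 0.0918]
eef_rot: [0.463, 0.535, -0.535, -0.463]
force: [-0.3, -0.8, 0.2]
grip_width: 0.0698
```

drive_tool:
  plan:
    - {"grip":70,"xyz":[0,-1,0],"twist":[0,0,0]}
    - {"grip":70,"xyz":[0,-2,0],"twist":[0,0,0]}
    - {"grip":70,"xyz":[0,-4,0],"twist":[0,0,0]}
    - {"grip":70,"xyz":[0,-6,0],"twist":[0,0,0]}
    - {"grip":85,"xyz":[0,-8,0],"twist":[0,0,0]}
    - {"grip":85,"xyz":[0,-9,0],"twist":[0,0,0]}
    - {"grip":85,"xyz":[0,-9,0],"twist":[0,0,0]}

```text
time: 11.65
eef_pos: [0.4505, 0.2448, 0.3207]
eef_rot: [0.464, 0.537, -0.532, -0.462]
force: [0.1, 0.1, -0.6]
grip_width: 0.0848
```

Run:
```python
from pl import *
from ov import *
D={n:cam(n) for n in("scene","top")}
s,d=D["scene"],D["top"]
# beaker check: rim/bottom at expected place
q=[x for x in imaging.silhouettes("scene","beaker") if x["score"]>.3]
for x in q: print("beaker",x["score"],x["point"])
c=(.5205,.2555)
# gauge fit: yellow mask, both cams, pose x,y,yaw ; vertical box z .085-.170 visible
def mask(Dd,p):
    hsv=cv2.cvtColor(Dd["img"],cv2.COLOR_RGB2HSV)
    m=cv2.inRange(hsv,(20,90,60),(35,255,255))
    n,l,st,ce=cv2.connectedComponentsWithStats(m)
    for i in range(1,n):
        if st[i,4]>15: print("comp",st[i],ce[i])
    return m
for n,Dd in D.items(): print(n);mask(Dd,None)
g=(.447,-.245)
for z in(.085,.17): print(proj(s,[[*g,z]]),proj(d,[[*g,z]]))
a=overlay(s,[(circ(*c,.006,.045),(0,0,255)),(circ(*c,.111,.045),(0,0,255)),(circ(.52,.2575,.006,.08),(0,255,0))],(270,130,360,240),4,"pics/_a.png")
b=overlay(s,[],(70,190,130,282),4.78,"pics/_b.png");e=overlay(d,[],(400,220,465,276),7.85,"pics/_e.png")
r=np.hstack([cv2.resize(i,None,fx=440/i.shape[0],fy=440/i.shape[0]) for i in(a,b,e)])
f=800/r.shape[1];print("scale",f,[i.shape for i in(a,b,e)]);cv2.imwrite("pics/g4.png",cv2.resize(r,None,fx=f,fy=f) if f<1 else r)
```

```text
beaker 0.72 [313.5, 189.8]
scene
comp [  88  200   49   92 1660] [113.05       244.42710843]
top
comp [418 175  44  32 763] [440.50065531 190.508519  ]
comp [430 237  30  17 315] [445.56825397 245.08888889]
[[108.73330193 225.93191956]] [[433.11626244 255.54706752]]
[[101.35431662 197.44899039]] [[445.63302209 254.76592114]]
scale 0.6914433880726015 [(440, 360, 3), (440, 287, 3), (440, 510, 3)]
```

View pics/g4.png

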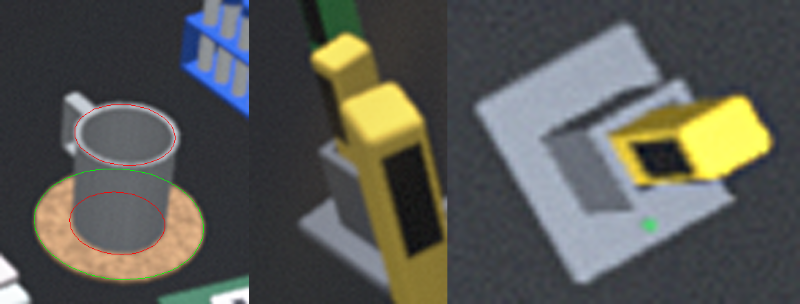

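Beaker stands upright on the mat, handle toward the robot. Three things look like the gauge: the large yellow one (top 440,190), the small yellow one in the dock (top 446,245; scene 98,206) and the green one (top 443,300). I pick the small yellow one in the dock, which the close crop confirms.

Run:
```python
from pl import *
from ov import *
s,d=cam("scene"),cam("top")
k=5.43;T=lambda u,v:(400+(u-447)/k-.5,220+v/k-.5)
f=np.array([atz(d,T(u,v),.012)[:2] for u,v in[(475,105),(628,22),(735,198),(582,283)]])
print("foot",f.mean(0),np.hypot(*(f[1]-f[0])),np.hypot(*(f[2]-f[1])),[np.arctan2(*(f[j]-f[i])[::-1]) for i,j in((0,1),(3,2),(0,3),(1,2))])
# pocket rim in top: hull fit of yellow silhouettes: box z .085..0.170
def hull(D,x,y,yaw,hx,hy):
    P=np.vstack([rect(x,y,z,yaw,-hx,hx,-hy,hy)[:4] for z in(.087,.170)])
    m=np.zeros((420*4,560*4),np.uint8);c=cv2.convexHull(((proj(D,P)+.5)*4).astype(np.float32)).astype(np.int32)
    cv2.fillConvexPoly(m,c,1);return m
hsv=cv2.cvtColor(d["img"],cv2.COLOR_RGB2HSV)
m=cv2.inRange(hsv,(18,80,50),(38,255,255));m[:225]=0;m[270:]=0;m[:,:410]=0
m=cv2.morphologyEx(m,cv2.MORPH_CLOSE,np.ones((7,7)))
ms=cv2.resize(m,None,fx=4,fy=4,interpolation=cv2.INTER_LINEAR)>127
from scipy.optimize import minimize
for hx,hy in((.013,.016),(.016,.013)):
    best=None
    for y0 in(.35,.5,.65):
        fu=lambda p:np.sum((hull(d,p[0],p[1],p[2],hx,hy)>0)!=ms)
        r=minimize(fu,[f.mean(0)[0],f.mean(0)[1],y0],method="Nelder-Mead",options=dict(initial_simplex=[[.455,-.25,y0],[.465,-.25,y0],[.455,-.24,y0],[.455,-.25,y0+.15]]))
        if best is None or r.fun<best.fun:best=r
    print(hx,best.x,best.fun,ms.sum())
    x,y,w=best.x
    # scene check
    ov=overlay(s,[(rect(x,y,.17,w,-hx,hx,-hy,hy),(255,0,0)),(rect(*f.mean(0),.012,.52,-.05,.05,-.043,.043),(0,255,0))],(70,190,130,282),6,f"pics/q{int(hx*1000)}.png")
    ov2=overlay(d,[(rect(x,y,.17,w,-hx,hx,-hy,hy),(255,0,0)),(rect(x,y,.087,w,-hx,hx,-hy,hy),(255,0,0)),(rect(*f.mean(0),.012,.52,-.05,.05,-.043,.043),(0,255,0))],(400,220,465,276),6.7,f"pics/_.png")
    cv2.imwrite(f"pics/q{int(hx*1000)}.png",np.hstack([ov[:375],ov2]))
```

```text
foot [ 0.46927664 -0.25884219] 0.08498377467067099 0.09670035447080406 [np.float64(-1.1048613232234645), np.float64(-1.0992022405202635), np.float64(-2.6516589517864984), np.float64(-2.6548480740124796)]
0.013 [ 0.46936669 -0.25763155  0.39525027] 374.0 5772
0.016 [ 0.46936931 -0.25811779  0.15582882] 963.0 5772
```

View pics/q13.png

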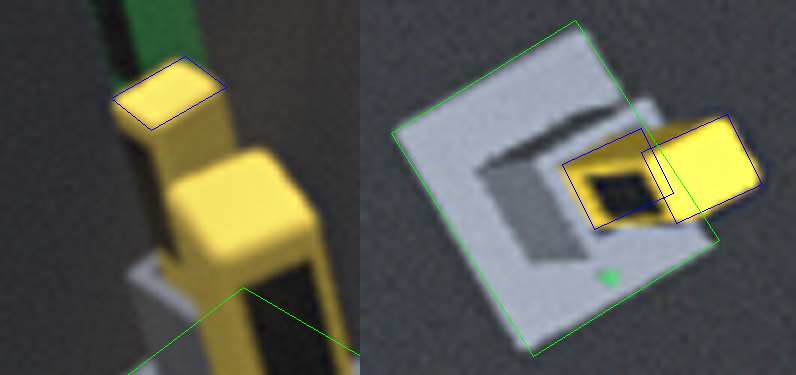

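Run:
```python
from pl import *
plan((0.469,-0.258,0.320),.45+np.pi/2)
s,d=cam("scene"),cam("top")
A,u=ray(s,(110,224));B,v=ray(d,(451,186.5))
t=np.linalg.lstsq(np.c_[u,-v],B-A,rcond=None)[0];print("big",A+t[0]*u,B+t[1]*v)
```

```text
t 11.9 pos [0.4482 0.2439 0.3153] jaw 1.714 j [ 0.35  0.24 -0.05  1.29 -0.    0.21] F [-0.48  0.57 -0.86] w 0.0849 ydir [-0.002 -0.001 -1.   ]
xyz [-19.99  -0.17   2.05]
twist [-0.03 -3.51 -0.  ] dyaw 0.3065466961107093
big [ 0.59525285 -0.24976037  0.21580755] [ 0.59501509 -0.25046831  0.21603856]
```

drive_tool:
  plan:
    - {"grip":85,"xyz":[-19.99,-0.17,2.05],"twist":[0,-3.5,0]}
    - {"grip":85,"xyz":[-19.99,-0.17,2.05],"twist":[0,-3.5,0]}
    - {"grip":85,"xyz":[-19.99,-0.17,2.05],"twist":[0,-3.5,0]}
    - {"grip":85,"xyz":[-19.99,-0.17,2.05],"twist":[0,-3.5,0]}
    - {"grip":85,"xyz":[-19.99,-0.17,2.05],"twist":[0,-3.5,0]}
    - {"grip":85,"xyz":[-19.99,-0.17,2.05],"twist":[0,-3.5,0]}
    - {"grip":85,"xyz":[-19.99,-0.17,2.05],"twist":[0,-3.5,0]}
    - {"grip":85,"xyz":[-19.99,-0.17,2.05],"twist":[0,-3.5,0]}
    - {"grip":85,"xyz":[-19.99,-0.17,2.05],"twist":[0,-3.5,0]}
    - {"grip":85,"xyz":[-19.99,-0.17,2.05],"twist":[0,-3.5,0]}

```text
time: 13.0
eef_pos: [0.4685, -0.2456, 0.3203]
eef_rot: [0.376, 0.599, -0.599, -0.377]
force: [0.6, 0.2, 0.8]
grip_width: 0.0847
```

Run:
```python
from pl import *
plan((0.469,-0.258,0.30),.45+np.pi/2)
```

```text
t 13.0 pos [ 0.4685 -0.2456  0.3203] jaw 2.019 j [-0.62  0.27  0.01  1.31  0.   -1.07] F [0.58 0.2  0.82] w 0.0847 ydir [-0.001  0.001 -1.   ]
xyz [-0.46  0.81  0.2 ]
twist [-0.   -0.02  0.01] dyaw 0.0013538601896914138
```

drive_tool:
  plan:
    - {"grip":85,"xyz":[0,0,0],"twist":[0,0,0]}
    - {"grip":85,"xyz":[0,0,0],"twist":[0,0,0]}

```text
time: 13.2
eef_pos: [0.4685, -0.2443, 0.3198]
eef_rot: [0.376, 0.598, -0.598, -0.378]
force: [-0.6, 0.2, -0.3]
grip_width: 0.0849
```

Run:
```python
from pl import *
plan((0.469,-0.258,0.143),.45+np.pi/2)
```

```text
t 13.2 pos [ 0.4685 -0.2443  0.3198] jaw 2.017 j [-0.62  0.27  0.01  1.31  0.   -1.07] F [-0.63  0.24 -0.33] w 0.0849 ydir [-0.002  0.001 -1.   ]
xyz [-0.52  7.07  0.21]
twist [-0.01 -0.04  0.02] dyaw 0.0034603429360946514
```

drive_tool:
  plan:
    - {"grip":85,"xyz":[-0.52,0.5,0.21],"twist":[0,0,0]}
    - {"grip":85,"xyz":[-0.52,2,0.21],"twist":[0,0,0]}
    - {"grip":85,"xyz":[-0.52,3.5,0.21],"twist":[0,0,0]}
    - {"grip":85,"xyz":[-0.52,5,0.21],"twist":[0,0,0]}
    - {"grip":85,"xyz":[-0.52,6,0.21],"twist":[0,0,0]}
    - {"grip":85,"xyz":[-0.52,6.7,0.21],"twist":[0,0,0]}
    - {"grip":85,"xyz":[-0.52,7.07,0.21],"twist":[0,0,0]}
    - {"grip":85,"xyz":[-0.52,7.07,0.21],"twist":[0,0,0]}
    - {"grip":85,"xyz":[-0.52,7.07,0.21],"twist":[0,0,0]}

```text
time: 14.1
eef_pos: [0.4704, -0.2574, 0.1447]
eef_rot: [-0.376, -0.599, 0.599, 0.376]
force: [-0.7, -0.1, 0.3]
grip_width: 0.0852
```

drive_tool:
  plan:
    - {"grip":25,"xyz":[0,0,0],"twist":[0,0,0]}
    - {"grip":25,"xyz":[0,0,0],"twist":[0,0,0]}
    - {"grip":25,"xyz":[0,0,0],"twist":[0,0,0]}
    - {"grip":25,"xyz":[0,0,0],"twist":[0,0,0]}
    - {"grip":25,"xyz":[0,0,0],"twist":[0,0,0]}
    - {"grip":25,"xyz":[0,0,0],"twist":[0,0,0]}
    - {"grip":25,"xyz":[0,0,0],"twist":[0,0,0]}
    - {"grip":25,"xyz":[0,0,0],"twist":[0,0,0]}

```text
time: 14.9
eef_pos: [0.4704, -0.2579, 0.1447]
eef_rot: [-0.377, -0.599, 0.599, 0.376]
force: [0.3, -0.6, 6.0]
grip_width: 0.0315
```

Run:
```python
from pl import *
plan((0.469,-0.258,0.143),.45+np.pi/2)
from ov import *
s=cam("scene");d=cam("top")
a=overlay(s,[],(70,160,150,270),4,"pics/_a.png");b=overlay(d,[],(390,200,490,310),4,"pics/_b.png")
cv2.imwrite("pics/g5.png",np.hstack([a,b]))
```

```text
t 14.9 pos [ 0.4704 -0.2579  0.1447] jaw 2.02 j [-0.64  0.39 -0.29  0.88 -0.   -1.09] F [ 0.31 -0.64  6.04] w 0.0315 ydir [ 0.001 -0.001 -1.   ]
xyz [0.02 0.07 0.05]
twist [ 0.01 -0.01 -0.01] dyaw 0.0011368540697254126
```

View pics/g5.png

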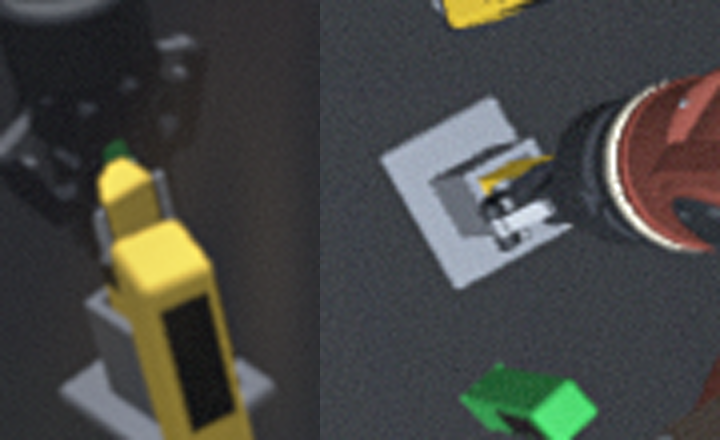

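The fingers hold the small docked gauge (scene crop 128,200) at 31.5 mm opening, which fits its 32 mm width.

drive_tool:
  plan:
    - {"grip":20,"xyz":[0,-0.3,0],"twist":[0,0,0]}
    - {"grip":20,"xyz":[0,-0.8,0],"twist":[0,0,0]}
    - {"grip":20,"xyz":[0,-1.5,0],"twist":[0,0,0]}
    - {"grip":20,"xyz":[0,-2.3,0],"twist":[0,0,0]}
    - {"grip":20,"xyz":[0,-3.2,0],"twist":[0,0,0]}
    - {"grip":20,"xyz":[0,-4.2,0],"twist":[0,0,0]}
    - {"grip":20,"xyz":[0,-5.2,0],"twist":[0,0,0]}
    - {"grip":20,"xyz":[0,-6,0],"twist":[0,0,0]}
    - {"grip":20,"xyz":[0,-6,0],"twist":[0,0,0]}
    - {"grip":20,"xyz":[0,-6,0],"twist":[0,0,0]}

```text
time: 16.0
eef_pos: [0.4697, -0.2572, 0.2941]
eef_rot: [0.376, 0.599, -0.599, -0.376]
force: [0.3, -0.7, -2.1]
grip_width: 0.0314
```

Run:
```python
from pl import *
plan((0.5645,0.0122,0.280),None)
```

```text
t 16.0 pos [ 0.4697 -0.2572  0.2941] jaw 2.02 j [-0.64  0.29 -0.03  1.25  0.   -1.09] F [ 0.34 -0.72 -2.11] w 0.0314 ydir [-0.  0. -1.]
xyz [ 8.06  0.57 -8.09]
```

drive_tool:
  plan:
    - {"grip":20,"xyz":[0.5,0,-0.5],"twist":[0,0,0]}
    - {"grip":20,"xyz":[1.5,0,-1.5],"twist":[0,0,0]}
    - {"grip":20,"xyz":[2.6,0,-2.6],"twist":[0,0,0]}
    - {"grip":20,"xyz":[3.7,0,-3.7],"twist":[0,0,0]}
    - {"grip":20,"xyz":[4.8,0,-4.8],"twist":[0,0,0]}
    - {"grip":20,"xyz":[5.9,0.3,-5.9],"twist":[0,0,0]}
    - {"grip":20,"xyz":[7,0.5,-7],"twist":[0,0,0]}
    - {"grip":20,"xyz":[7.7,0.57,-7.7],"twist":[0,0,0]}
    - {"grip":20,"xyz":[8.06,0.57,-8.09],"twist":[0,0,0]}
    - {"grip":20,"xyz":[8.06,0.57,-8.09],"twist":[0,0,0]}

```text
time: 17.0
eef_pos: [0.5645, 0.013, 0.2789]
eef_rot: [-0.375, -0.599, 0.599, 0.376]
force: [-0.6, 0.2, -1.4]
grip_width: 0.0315
```

Run:
```python
from pl import *
plan((0.5645,0.0122,0.2325),None)
```

```text
t 17.0 pos [0.5645 0.013  0.2789] jaw 2.022 j [-0.11  0.35  0.02  1.24  0.   -0.56] F [-0.55  0.23 -1.36] w 0.0315 ydir [-0.002  0.    -1.   ]
xyz [-0.03  1.85  0.01]
```

drive_tool:
  plan:
    - {"grip":20,"xyz":[0,0.6,0],"twist":[0,0,0]}
    - {"grip":20,"xyz":[0,1.2,0],"twist":[0,0,0]}
    - {"grip":20,"xyz":[0,1.6,0],"twist":[0,0,0]}
    - {"grip":20,"xyz":[0,1.85,0],"twist":[0,0,0]}
    - {"grip":20,"xyz":[0,1.85,0],"twist":[0,0,0]}
    - {"grip":20,"xyz":[0,1.85,0],"twist":[0,0,0]}

```text
time: 17.6
eef_pos: [0.5649, 0.0114, 0.2341]
eef_rot: [0.376, 0.599, -0.599, -0.376]
force: [0.5, 0.3, -1.3]
grip_width: 0.0312
```

Run:
```python
from pl import *
from ov import *
plan((0.5645,0.0122,0.2325),None)
e=robot.sense()["eef_pos"];z=e[2]-.1297
s=cam("scene");d=cam("top")
cv=[(circ(.5645,.0122,.095,.0145),(0,200,0)),(circ(e[0],e[1],z,.006),(0,0,255)),(circ(e[0],e[1],z+.013,.0085),(0,0,255)),(np.array([[e[0],e[1],z],[e[0],e[1],z+.03]]),(0,0,255))]
a=overlay(s,[],(200,165,265,245),7,"pics/_a.png");b=overlay(s,cv,(200,165,265,245),7,"pics/_b.png")
c=overlay(d,[],(290,150,370,250),5.6,"pics/_c.png")
print(a.shape,c.shape)
r=np.hstack([a,b]);cv2.imwrite("pics/g6.png",r[:, :]) if r.shape[1]<=800 else cv2.imwrite("pics/g6.png",cv2.resize(r,(800,int(r.shape[0]*800/r.shape[1]))))
```

```text
t 17.6 pos [0.5649 0.0114 0.2341] jaw 2.019 j [-0.11  0.37 -0.07  1.13 -0.   -0.56] F [ 0.52  0.31 -1.31] w 0.0312 ydir [ 0. -0. -1.]
xyz [ 0.03  0.06 -0.  ]
(560, 455, 3) (560, 448, 3)
```

View pics/g6.png

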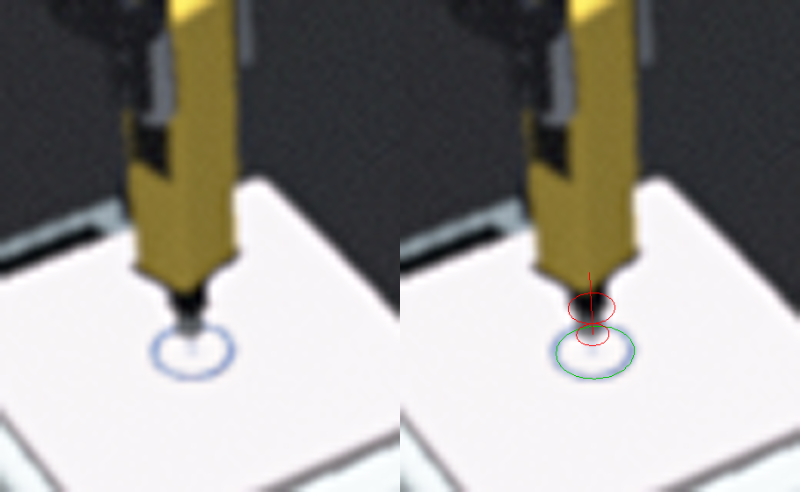

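drive_tool:
  plan:
    - {"grip":20,"xyz":[-0.03,0.15,-0.05],"twist":[0,0,0]}
    - {"grip":20,"xyz":[-0.03,0.3,-0.05],"twist":[0,0,0]}
    - {"grip":20,"xyz":[-0.03,0.4,-0.05],"twist":[0,0,0]}
    - {"grip":20,"xyz":[-0.03,0.5,-0.05],"twist":[0,0,0]}
    - {"grip":20,"xyz":[-0.03,0.5,-0.05],"twist":[0,0,0]}
    - {"grip":20,"xyz":[-0.03,0.5,-0.05],"twist":[0,0,0]}

```text
time: 18.3
eef_pos: [0.5663, 0.0117, 0.2213]
eef_rot: [0.376, 0.599, -0.599, -0.376]
force: [-0.7, -0.6, 1.1]
grip_width: 0.0315
```

```bash
cat > chk.py <<'E'
from pl import *
from ov import *
import sys
F=[];Z=[]
for i in range(8):
    s=cam("scene");r=robot.sense();F.append(r["force"][2]);Z.append(r["eef_pos"])
print("Fz",np.mean(F),np.std(F),"pos",np.mean(Z,0),r["time"],r["grip_width"])
e=np.mean(Z,0);z=.095
d=cam("top")
cv=[(circ(.5645,.0122,.095,.0145),(0,200,0)),(circ(e[0],e[1],z,.006),(0,0,255))]
a=overlay(s,[],(200,165,265,245),6.1,"pics/_a.png");b=overlay(s,cv,(200,165,265,245),6.1,"pics/_b.png")
cv2.imwrite(sys.argv[1],np.hstack([a,b]))
E
python3 chk.py pics/p1.png
```

```text
Fz 0.5380630838484857 0.5351265715156491 pos [0.56627167 0.01163441 0.22132011] 18.7 0.03128750011681126
```

drive_tool:
  plan:
    - {"grip":20,"xyz":[0,0.03,0],"twist":[0,0,0]}
    - {"grip":20,"xyz":[0,0.07,0],"twist":[0,0,0]}
    - {"grip":20,"xyz":[0,0.07,0],"twist":[0,0,0]}
    - {"grip":20,"xyz":[0,0.07,0],"twist":[0,0,0]}
    - {"grip":20,"xyz":[0,0.07,0],"twist":[0,0,0]}

```text
time: 19.25
eef_pos: [0.5663, 0.0116, 0.2195]
eef_rot: [0.376, 0.599, -0.599, -0.376]
force: [-0.5, 0.1, 1.4]
grip_width: 0.0317
```

```bash
python3 chk.py pics/p2.png
```

```text
Fz 0.9737777829070817 0.48799686136124754 pos [0.56625253 0.01161628 0.21945782] 19.65 0.031692696392069265
```

View pics/p2.png

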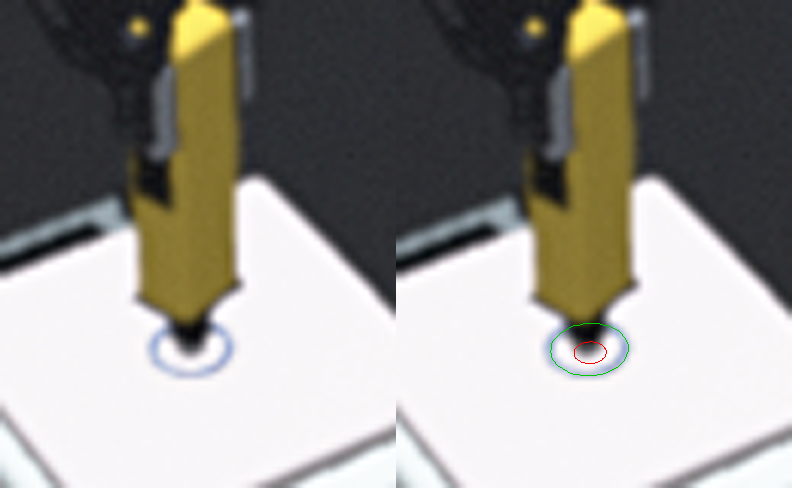

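```bash
python3 -c "
from station import robot
print(robot.close_job()); s=robot.sense(); print(s['time'],s['eef_pos'],s['force'],s['grip_width'])"
```

```text
the job is handed in; nothing more can be done
None
the job is handed in; nothing more can be done
```

I lifted the beaker off by its handle, stood it on the cork mat and let go. Then I took the small yellow gauge from its dock and pressed it upright inside the blue ring. I handed in at about 19.7 s with the gauge still held there; no verdict is reported.

**Last checks**
- **Gauge:** it was gripped at 31.7 mm and upright to within about 0.01 rad. The tool was about 2 mm from the ring centre.
- **Nose press:** the wrist force rose by about 2.7 N from the hanging gauge's reading. The tool had gone down about 5 mm past the worked-out contact height. Both put the nose about half way in, but the force reading has about 0.5 N of noise.
- **Beaker:** after release the picture showed it upright on the mat, a few millimetres from the centre. It was not pictured again after that.

**Disagreements**
- The picture showed the nose about 2 to 3 mm further back (−x) than the model. I corrected for part of that before pressing, and it stays inside the 7.5 mm limit.
- The beaker met the mat with about 18 N on the wrist. I backed off to about 8 N before opening the gripper.
- The bottle, wipes carton and tube rack were never approached, and I did not measure their positions again.

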